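# Load a tumbler on the labelling fixture and hold it lifted

### The arm

A 6-joint arm with a two-finger parallel gripper is mounted at the origin on the work surface. World frame = base frame: x ahead of the robot, y to its left, z up, the work surface at z = 0. Lengths are in m, angles in rad, forces in N, time in s.
With the tool pointing down it reaches from about 0.425 to 1.125 m from the base axis. Payload 14.9 kg.
Tool frame: the origin (TCP) lies between the finger pads; the fingertips stand 11 mm ahead of it and the grasp point (between the pads) lies 8 mm behind it; z points along the fingers, y is the line along which they close (so a half turn about z gives the same grasp; the last joint's range is limited). The gripper opens to 91 mm and grips with 3 to 60 N. Pads are 32 mm wide; open, the fingers measure 118 mm over their backs; the gripper's body (76 mm by 178 mm) begins 60 mm behind the grasp point.
Start: joints at [-1.35, 0.379, 1.734, -0, 1.028, -0.033], TCP at [0.176, -0.678, 0.19] pointing down, gripper open.
Joint ranges: [-2.77, 2.77], [-0.74, 2.19], [0, 2.66], [-1.06, 4.2], [0.31, 2.87], [-3.08, 3.08]. Speed limits (rad/s): [1.89, 1.89, 2.39, 3.14, 3.14, 3.14].

### API

Orientations are given as a 3x3 rotation matrix whose columns are the frame's x, y, z axes.
In Python, from workcell import telemetry, eyes, ticket gives the robot as it stands. The module is installed in compiled form; this text tells all that it offers.
- The arm moves only by the tool send_rows, never from a script. Its argument "increments" is a list of rows, each a list of 7 numbers: the shift along the tool's x, y, z in cm, then the turn, a rotation vector about the tool's x, y, z in degrees, then the finger opening in cm, from 0 to 9.12. In form: [[tx, ty, tz, rx, ry, rz, claw], ...]. A call has 1 to 12 rows; each row is the pose to reach, as a shift and turn from the pose commanded when the call began, along the tool's axes at that moment; what a row does not reach only later rows make up. A row lasts 1/8 s, in which the tool goes at most 62.5 mm and 10.7 degrees, less where a joint would pass 70% of its speed; a pose out of reach is approached as far as the arm can. A call with a gripper value outside its range is refused whole. The fingers move at their own pace and stop on an object; "newtons" is the grip in N (left out, the last holds). Time passes only in rows, so rows that repeat a pose let the fingers close. It gives the time, the measured TCP pose, the force, the opening and the grip force at its end, in the units of the state.
- telemetry.read_state(): the state, without advancing time (a new reading comes with each control period).
- eyes.grab_frame(name): name is "scene" or "side" or "wrist"; returns a dict with "image" (384x512x3 uint8, red, green, blue), "fx", "fy", "cx", "cy" (pixels), "R" (3x3) and "t" (3): a world point X has camera coordinates R X + t; the wrist camera has in their place "tool_from_camera" (4x4, takes a point from camera to tool coordinates, whose origin is the TCP and whose axes are the flange's). Camera axes: x right, y down, z forward; pixel columns grow to the right and rows downward; lengths in m; the calibration is good to about 2 mm. A picture is of the moment at which its call begins: read the wrist's pose just before it. There is no depth.
- ticket.close_job(): hands the job in; it is judged then, once.
The state is a dict: "t": time; "qpos": joint angles; "qd": joint speeds; "joint_torque": joint torques, N m; "ee_pos": TCP position; "ee_rot": TCP orientation; "contact_force": force on the tool from outside, world axes, zero at the start; "moment": the same for the moment, N m; "gripper_width": opening from 0.0 (shut) to 1.0 (fully open); "grip_force": force on a finger pad.
Only numpy, scipy, OpenCV 4.12 (cv2) and the standard library are available. Lean on these libraries where they do the work, as an engineer would, in place of code of your own. Each camera call takes 0.05 s, during which the arm holds its last target. There are 200 camera calls.

### The job

Take the open steel tumbler from the sloping drying cradle, put it upside down over the white post of the labelling fixture with its rim resting flat on the lift plate, and let go of it while the plate is still down. Then swing the fixture's ball-ended cam lever up to where it stands straight up, the point of highest lift, and finish while holding it there with the gripper, since the lever springs back when released. Do not push the other things on the bench about.

Things in the scene. Friction and masses are not known exactly. Their poses are not given: they have to be found in the camera images.
- tumbler: Straight-sided open steel tumbler, 60 mm outside diameter, 100 mm long, wall 3 mm, inner depth 95 mm, 120 g. Origin at the centre of the closed bottom's outside; z runs along its axis to the mouth. It starts lying in the cradle, mouth towards the robot and 20 degrees below level
- tumbler_rim (a point): Centre of the tumbler's mouth, in the plane of its rim, 100 mm from the origin; axes as the tumbler's
- cradle: Fixed sloping cradle: two steel rails 32 mm apart on a grey foot 130 x 75 mm. The tumbler's axis runs over its centre line, 80 mm up at mid-length, rails 31 mm below the axis, so both flanks of the tumbler are free; a crossbar at the low end stops the rim. Origin at bench level under the tumbler's middle; x level, towards the high end (the tumbler's bottom), z up
- fixture: Fixed labelling fixture: grey base plate 150 (x) x 220 (y) x 12 mm with a guide block at +y carrying the lift plate and post, and the cam lever at -y. A slim upright roller, 18 mm across and 162 mm high, stands 66 mm beyond (+x of) the post axis. Origin under the base centre at bench level; x points away from the lever's ball at rest, z up
- post_foot (a point): Where the post's axis meets the top of the aluminium lift plate (90 x 145 mm); about 90 to 94 mm above the bench at the start and 104 mm at highest lift; moves with the plate. Axes as the fixture's. The white post is 42 mm in diameter for 47 mm, then tapers to 16 mm at its tip, 78 mm above this point; the tumbler's rim seats on the plate at this point's height
- post_tip (a point): Top of the post, 78 mm above post_foot
- lever_hinge (a point): Lever's turning axis, a level line along the fixture's y, 45 mm above the bench, 135 mm to the -y side of the post's axis; this point is in the lever's plane. Axes as the fixture's
- lever_ball (a point): Centre of the black ball, 34 mm in diameter, at the end of the 10 mm steel lever, 100 mm from lever_hinge. The ball itself revolves freely on the lever about a line parallel to the hinge, so a grip on it need not turn as the lever swings; this point's axes turn with the lever
- cam_lever (a joint): Lever angle in rad: 0 = level, ball towards the fixture's -x (the robot); grows as the ball rises; 1.57 = straight up, plate lifted highest (14 mm above its height at 0); past that the plate sinks; stop at 2.5. Spring and friction resist, up to about 4.5 N at the ball when upright. Below about 0.25 rad it stays where it is; released near upright it falls back
- tape_roll: Bystander: clear tape roll lying flat, 80 mm diameter, 48 mm high; origin under its centre
- label_roll: Bystander: paper label roll lying flat, 100 mm diameter, 60 mm high; origin under its centre
- thread_cone: Bystander: white thread cone, 60 mm foot, 125 mm high; origin under its centre
- bottle: Bystander: capped steel bottle, 68 mm diameter, 210 mm high; origin under its centre
- carton: Bystander: small carton 120 x 90 x 70 mm; origin under its centre
- stapler: Bystander: black stapler lying across the bench, 36 x 130 x 50 mm; origin under its centre
- screwdriver: Bystander: screwdriver lying on the bench; origin under its middle
There are look-alikes about, which are no part of the job. What is shaped like the tumbler but orange or pink is not meant.

How it is judged:
By the outcome, as a careful person would: the job done as asked, in the order asked, and still so for the second after the job is handed in, while the arm keeps its last pose, push and grip.
It also fails if it takes over 53 s, if anything falls off the work surface, if the arm or the gripper's body presses on something with over 40 N, if the wrist force passes 120 N, or if a joint passes its speed limit or range.

## Working session

There is one attempt and no reset: what is moved stays moved. The work goes in short steps, Python scripts to look and compute and a tool call to move; the robot and the scene stay as the last step left them, time stands still between calls to the robot, and variables do not carry over. Pictures are saved under pics/ and viewed, at most 10 in all, crops included, and the job is handed in when it is done.

Besides the shell and the picture viewer there is one more tool, called after "Request:" as name(argument=value, ...) on one line, values as JSON. send_rows: Moves the arm, as the interface text tells. Its arguments: {"type":"object","properties":{"increments":{"type":"array"},"newtons":{"type":"number"}},"required":["increments"]}

```bash
mkdir -p pics; python3 - <<'E'
from workcell import telemetry, eyes
import cv2,numpy as np
s=telemetry.read_state();print({k:np.round(v,3).tolist() for k,v in s.items()})
for n in("scene","side"):
    f=eyes.grab_frame(n);cv2.imwrite(f"pics/{n}0.png",cv2.resize(f["image"][:,:,::-1],(800,600)))
    np.savez(f"{n}0.npz",**f);print(n,f["fx"],f["cx"],f["cy"],np.round(f["R"],3).tolist(),f["t"], (-f["R"].T@f["t"]))
E
```

```text
{'t': 0.0, 'qpos': [-1.35, 0.379, 1.735, 0.0, 1.028, -0.033], 'qd': [0.001, -0.001, -0.001, 0.001, -0.001, -0.001], 'joint_torque': [-0.002, -76.373, -43.437, 0.065, 0.042, -0.0], 'ee_pos': [0.176, -0.677, 0.189], 'ee_rot': [[0.968, 0.251, -0.0], [0.251, -0.968, 0.001], [0.0, -0.001, -1.0]], 'contact_force': [0.46, 0.025, 0.26], 'moment': [-0.02, -0.045, 0.011], 'grip_force': 0.0, 'gripper_width': 1.0}
scene 394.61372887874694 254.93953161979198 190.28298562240585 [[0.728, 0.685, 0.007], [0.529, -0.556, -0.641], [-0.435, 0.471, -0.767]] [-0.41261403 -0.20138278  1.50011855] [ 1.06002435 -0.53598017  1.02480958]
side 444.1315526538289 253.97628357969933 188.82723463190388 [[-0.832, -0.554, -0.02], [-0.259, 0.421, -0.869], [0.49, -0.719, -0.494]] [0.45739316 0.24774488 1.11021327] [-0.09898041  0.94689689  0.77249511]
```

View pics/scene0.png

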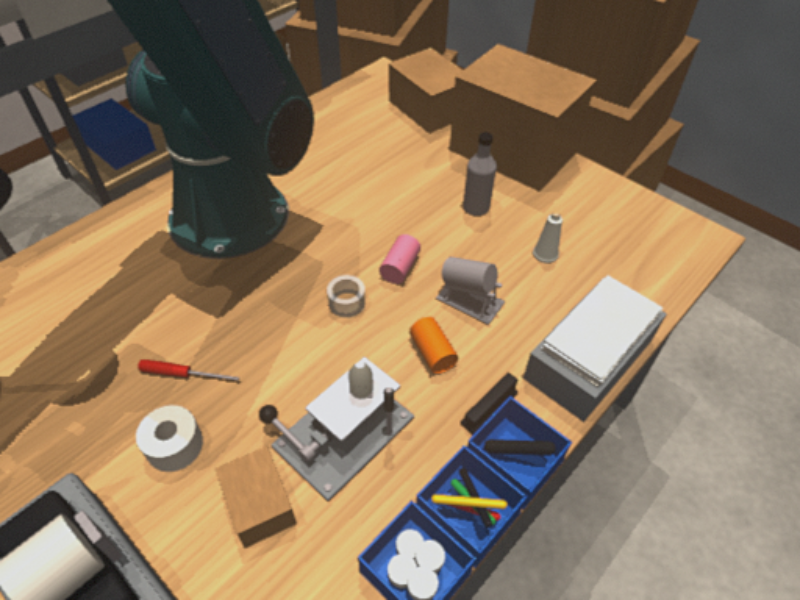

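View pics/side0.png

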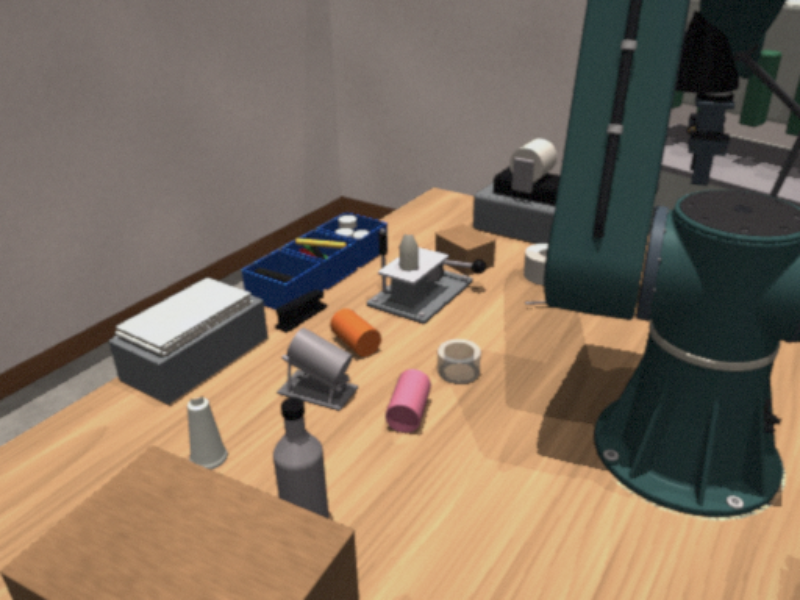

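```bash
cat > h.py <<'E'
import numpy as np,cv2
K=512/800
def ray(f,p):
    d=np.array([(p[0]-f["cx"])/f["fx"],(p[1]-f["cy"])/f["fy"],1.]);return -f["R"].T@f["t"],f["R"].T@d
def onz(f,p,z):
    c,d=ray(f,p);return c+d*(z-c[2])/d[2]
def tri(*fp):
    A=np.zeros((3,3));b=np.zeros(3)
    for f,p in fp:
        c,d=ray(f,p);d=d/np.linalg.norm(d);P=np.eye(3)-np.outer(d,d);A+=P;b+=P@c
    X=np.linalg.solve(A,b);return X
def proj(f,X):
    c=f["R"]@X+f["t"];return np.array([f["fx"]*c[0]/c[2]+f["cx"],f["fy"]*c[1]/c[2]+f["cy"]])
E
python3 - <<'E'
from h import *
S=dict(np.load("scene0.npz"));D=dict(np.load("side0.npz"))
for n,a,b in(("ball",(268,413),(478,266)),("tip",(361,364),(408,237)),("roller",(389,391),(383,233)),("tumb",(470,275),(318,358))):
    X=tri((S,np.array(a)*K),(D,np.array(b)*K));print(n,X.round(4),(proj(S,X)/K-a).round(1),(proj(D,X)/K-b).round(1))
for p in((273,447),(328,493),(412,414)):print(onz(S,np.array(p)*K,.012).round(3))
print("foot",[onz(S,np.array(p)*K,.01).round(3) for p in((438,296),(491,319),(503,303))])
for n,f,box in(("scene",S,(130,150,350,320)),("side",D,(170,130,320,270))):
    x0,y0,x1,y1=box;im=f["image"][y0:y1,x0:x1,::-1];k=800/(x1-x0);k=min(k,600/(y1-y0));print(n,k)
    cv2.imwrite(f"pics/{n}0c.png",cv2.resize(im,None,fx=k,fy=k,interpolation=cv2.INTER_CUBIC))
E
```

```text
ball [ 0.5274 -0.2952  0.0593] [-0.4 -0.1] [-0.3  0.1]
tip [ 0.6236 -0.1561  0.1624] [-1.  -0.2] [-0.8  0.1]
roller [ 0.69   -0.1588  0.1549] [-1.4 -0.2] [-1.1  0.1]
tumb [0.5872 0.1927 0.0755] [-0.4 -0. ] [-0.4 -0. ]
[ 0.562 -0.32   0.012]
[ 0.695 -0.31   0.012]
[ 0.696 -0.101  0.012]
foot [array([0.544, 0.149, 0.01 ]), array([0.665, 0.178, 0.01 ]), array([0.657, 0.23 , 0.01 ])]
scene 3.5294117647058822
side 4.285714285714286
```

View pics/scene0c.png

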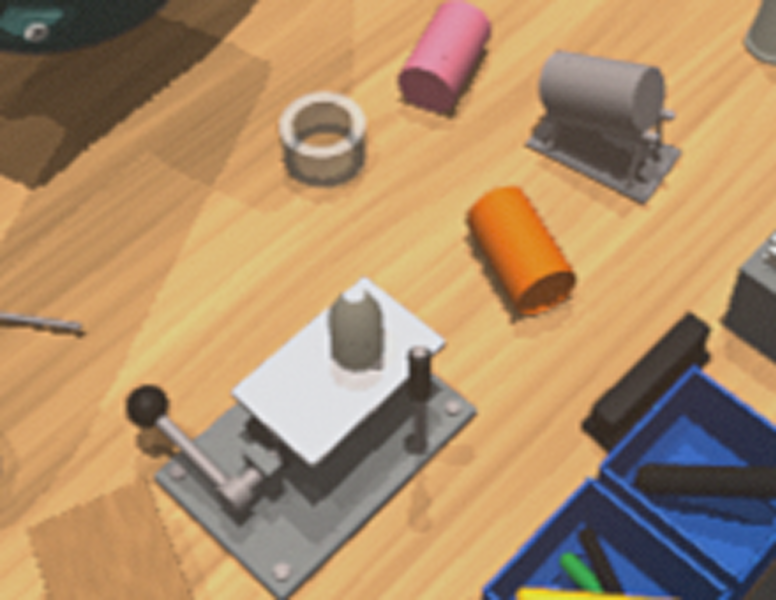

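View pics/side0c.png

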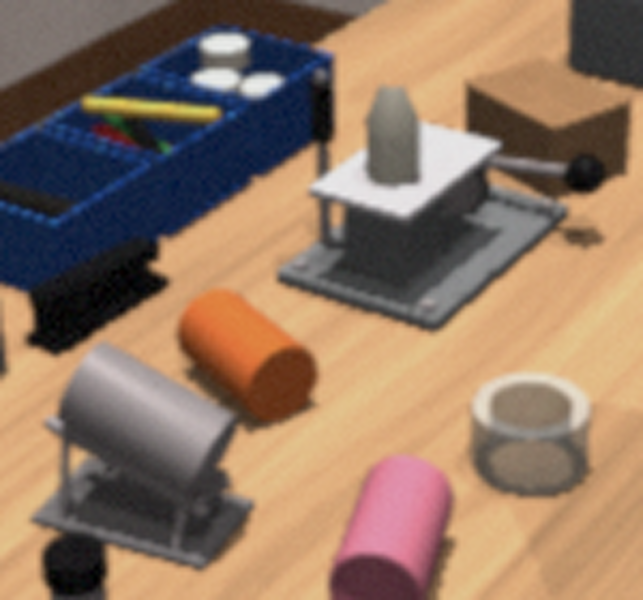

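The scene crop shows the steel tumbler at (600,90) in its cradle, post tip at (358,292), ball at (148,406) and roller top at (420,352). The side crop agrees. The tool's yaw already matches the tumbler's axis (about 13°). I'll move above it for a wrist view.

```bash
cat >> h.py <<'E'
from scipy.spatial.transform import Rotation as Ro
def row(s,p,R=None):
    "cm / deg increments from state s to world pose"
    E=np.array(s["ee_rot"]);d=E.T@(np.array(p)-s["ee_pos"])*100
    r=np.zeros(3) if R is None else Ro.from_matrix(E.T@R).as_rotvec(degrees=True)
    return np.r_[d,r].round(2).tolist()
E
python3 - <<'E'
from h import *
from workcell import telemetry
s=telemetry.read_state()
for p in((.40,-.50,.32),(.55,-.25,.35),(.57,.18,.34)):print(row(s,p))
E
```

```text
[26.16, -11.53, -13.04, 0.0, 0.0, 0.0]
[46.96, -31.97, -16.02, 0.0, 0.0, 0.0]
[59.69, -73.09, -14.98, 0.0, 0.0, 0.0]
```

Request:
send_rows(increments=[[9,-4,-5,0,0,0,9.1],[18,-8,-10,0,0,0,9.1],[26,-12,-13,0,0,0,9.1],[33,-18,-14,0,0,0,9.1],[40,-25,-15,0,0,0,9.1],[47,-32,-16,0,0,0,9.1],[50,-39,-16,0,0,0,9.1],[52,-47,-16,0,0,0,9.1],[54,-55,-15,0,0,0,9.1],[57,-64,-15,0,0,0,9.1],[60,-73,-15,0,0,0,9.1],[60,-73,-15,0,0,0,9.1]])

```text
t: 1.6
ee_pos: [0.527, -0.071, 0.3338]
ee_rot: [[0.968, 0.251, 0.0], [0.251, -0.968, 0.0], [0.0, 0.0, -1.0]]
contact_force: [0.7, -0.4, 0.0]
gripper_width: 0.997
grip_force: 0.0
```

Request:
send_rows(increments=[[0,0,0,0,0,0,9.1],[0,0,0,0,0,0,9.1]])

```text
t: 1.85
ee_pos: [0.5269, -0.0732, 0.3336]
ee_rot: [[0.968, 0.252, -0.0], [0.252, -0.968, -0.0], [-0.0, 0.0, -1.0]]
contact_force: [0.2, 0.0, 0.3]
gripper_width: 0.997
grip_force: 0.0
```

```bash
cat >> h.py <<'E'
def wrist(name=None):
    from workcell import telemetry, eyes
    s=telemetry.read_state();f=eyes.grab_frame("wrist");M=np.array(f["tool_from_camera"])
    E=np.array(s["ee_rot"]);Rc=E@M[:3,:3];tc=E@M[:3,3]+s["ee_pos"]
    f=dict(image=f["image"],fx=f["fx"],fy=f["fy"],cx=f["cx"],cy=f["cy"],R=Rc.T,t=-Rc.T@tc,ctr=tc)
    if name: cv2.imwrite(f"pics/{name}.png",f["image"][:,:,::-1]);np.savez(name+".npz",**f)
    return s,f
E
python3 - <<'E'
from h import *
s,f=wrist("w1");print({k:np.round(s[k],4).tolist() for k in("t","qpos","ee_pos","ee_rot")},f["ctr"],f["fx"])
E
```

```text
{'t': 1.85, 'qpos': [-0.1817, -0.0421, 1.956, -0.0002, 1.228, 1.1346], 'ee_pos': [0.5269, -0.0732, 0.3336], 'ee_rot': [[0.9678, 0.2518, -0.0004], [0.2518, -0.9678, -0.0001], [-0.0004, 0.0, -1.0]]} [ 0.60543018 -0.05286538  0.52788789] 331.29701423608554
```

View pics/w1.png

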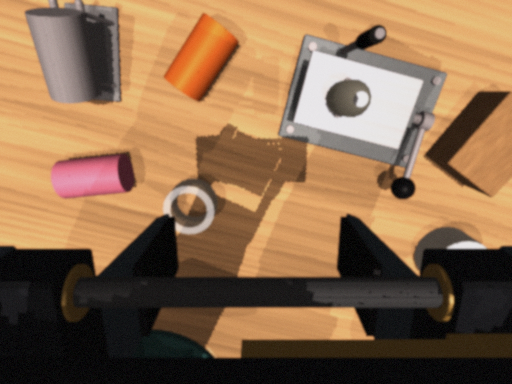

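The wrist picture shows the tumbler at (65,55), post tip (361,97), ball (403,187) and roller (376,34). I'll centre over the tumbler, with a small tilt so I can learn the wrist length.

Request:
send_rows(increments=[[2,-6,0,0,5,0,9.1],[4,-12,0,0,10,0,9.1],[5,-18,0,0,10,0,9.1],[5,-24,0,0,10,0,9.1],[5,-24,0,0,10,0,9.1],[5,-24,0,0,10,0,9.1],[5,-24,0,0,10,0,9.1]])

```text
t: 2.78
ee_pos: [0.5157, 0.1701, 0.3337]
ee_rot: [[0.954, 0.249, 0.168], [0.245, -0.969, 0.043], [0.173, 0.0, -0.985]]
contact_force: [-1.0, -0.2, -0.4]
gripper_width: 0.996
grip_force: 0.0
```

```bash
python3 - <<'E'
from h import *
s,f=wrist("w2");print({k:np.round(s[k],4).tolist() for k in("t","qpos","ee_pos","ee_rot")},f["ctr"])
S=dict(np.load("scene0.npz"));D=dict(np.load("side0.npz"));W=dict(np.load("w1.npz"))
s0=np.array([130,150]);d0=np.array([170,130])
for n,a,b,w in(("ball",(148,406),(583,172),(403,187)),("tip",(358,292),(394,90),(361,97)),("roller",(420,352),(321,75),(376,34))):
    v=[(S,s0+np.array(a)/3.529),(D,d0+np.array(b)/4.286),(W,w)]
    X=tri(*v);print(n,X.round(4),[(proj(F,X)-p).round(1).tolist() for F,p in v])
for p in((306,35),(446,72),(281,135)):print(onz(W,p,.012).round(4))
E
```

```text
{'t': 2.775, 'qpos': [0.2783, -0.1134, 2.0296, -0.0056, 1.0511, 1.6], 'ee_pos': [0.5157, 0.1701, 0.3337], 'ee_rot': [[0.9539, 0.2488, 0.168], [0.2451, -0.9686, 0.043], [0.1735, 0.0002, -0.9848]]} [0.56030838 0.18151359 0.53925645]
ball [ 0.5285 -0.2959  0.0585] [[-0.5, -0.2], [-0.5, 0.2], [0.3, 0.1]]
tip [ 0.6252 -0.1588  0.165 ] [[-1.4, 0.5], [-1.3, -0.4], [-2.1, 1.5]]
roller [ 0.6903 -0.1579  0.1594] [[-0.7, -0.7], [-0.7, 0.5], [2.2, -0.2]]
[ 0.6969 -0.101   0.012 ]
[ 0.7013 -0.3144  0.012 ]
[ 0.5517 -0.1052  0.012 ]
```

View pics/w2.png

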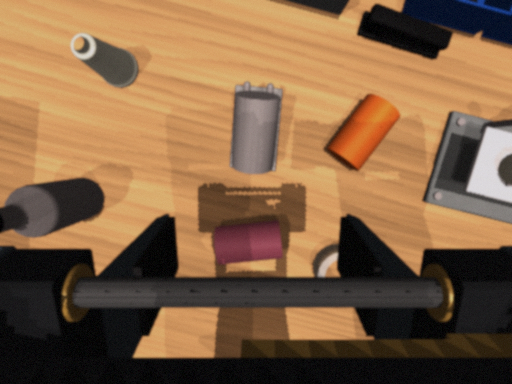

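The wrist picture shows the steel tumbler upright in view: sides at x≈233 and 281, far end y≈90, mouth y≈172. Next I'll measure it and work out the kinematics.

```bash
cat >> h.py <<'E'
RZ=lambda a:Ro.from_euler('z',a).as_matrix()
RY=lambda a:Ro.from_euler('y',a).as_matrix()
PK=np.array([-.01,.291,.53,.599,.285])
def fk(q,k=None):
    a1,d1,L2,L3,d6=PK if k is None else k
    A=RZ(q[0]);p=A@[a1,0,d1];A=A@RY(q[1]);p=p+A@[0,0,L2];A=A@RY(q[2]);p=p+A@[0,0,L3]
    A=A@RZ(q[3])@RY(q[4]);p=p+A@[0,0,d6];return p,A@RZ(q[5]+np.pi/2)
LO=np.array([-2.77,-.74,0,-1.06,.31,-3.08]);HI=np.array([2.77,2.19,2.66,4.2,2.87,3.08])
def ik(p,R):
    "solutions within the ranges (shoulder forward, elbow up)"
    a1,d1,L2,L3,d6=PK;w=np.array(p)-d6*R[:,2];q1=np.arctan2(w[1],w[0]);r=np.hypot(w[0],w[1])-a1;h=w[2]-d1
    c=(r*r+h*h-L2**2-L3**2)/(2*L2*L3)
    if abs(c)>1:return []
    q3=np.arccos(c);q2=np.arctan2(r,h)-np.arctan2(L3*np.sin(q3),L2+L3*c)
    M=(RZ(q1)@RY(q2+q3)).T@R@RZ(-np.pi/2);out=[]
    b=np.arccos(np.clip(M[2,2],-1,1));q4=np.arctan2(M[1,2],M[0,2]);q6=np.arctan2(M[2,1],-M[2,0])
    if 1:
        for k4 in(-2*np.pi,0,2*np.pi):
            for k6 in(-2*np.pi,0,2*np.pi):
                q=np.array([q1,q2,q3,q4+k4,b,q6+k6])
                if (q>LO+.02).all() and (q<HI-.02).all(): out.append(q)
    return out
E
python3 - <<'E'
from h import *
from scipy.optimize import least_squares
import h
d=[([-1.35,.379,1.735,0,1.028,-.033],[.176,-.677,.189]),([-0.1817,-0.0421,1.956,-0.0002,1.228,1.1346],[0.5269,-0.0732,0.3336]),([0.2783,-0.1134,2.0296,-0.0056,1.0511,1.6],[0.5157,0.1701,0.3337])]
o=least_squares(lambda k:np.concatenate([fk(q,k)[0]-p for q,p in d]),PK);print("k",o.x.round(4),abs(o.fun).max());print(fk(d[2][0])[1].round(3))
W=dict(np.load("w2.npz"))
g=lambda L,R,z:(onz(W,((L[0]+R[0])/2,L[1]),z))
a=g((234,100),(281,100),.095);b=g((232,165),(277.5,165),.066);u=(a-b)[:2];u/=np.linalg.norm(u);az=np.degrees(np.arctan2(u[1],u[0]))
print("axis pts",a,b,"az",az,"width",[ (onz(W,(281,y),.08)-onz(W,(233,y),.08)).round(3) for y in(100,)])
m=onz(W,(254.5,172.5),.091);print("mouth top",m,"mid",m[:2]+.057*u)
P=np.array([.625,-.158]);up=np.array([0,0,1.])
for pitch in(0,20,40):
  for fa in range(-100,101,10):
    f,t=np.radians(fa),np.radians(pitch);z=np.array([np.cos(f)*np.cos(t),np.sin(f)*np.cos(t),-np.sin(t)])
    res=[]
    for hgt in(.25,.15):
      for sg in(1,-1):
        y=sg*np.cross(up,z);y/=np.linalg.norm(y);R=np.c_[np.cross(y,z),y,z]
        res.append([q.round(2).tolist() for q in ik(np.r_[P,hgt]+.008*z,R)])
    if any(res[:2]) and any(res[2:]):print(pitch,fa,res[2:])
E
```

```text
k [-0.0066  0.2807  0.5287  0.5959  0.2747] 0.02302517384216246
[[ 0.954  0.249  0.168]
 [ 0.245 -0.969  0.043]
 [ 0.173  0.    -0.985]]
axis pts [0.62527214 0.19764331 0.095     ] [0.5410576  0.17990849 0.066     ] az 11.89220772611176 width [array([ 0.016, -0.063,  0.   ])]
mouth top [0.53217999 0.17779864 0.091     ] mid [0.5879566 0.1895447]
0 -40 [[[0.05, 0.58, 2.34, 3.9, 1.41, 1.42]], [[0.05, 0.58, 2.34, 3.9, 1.41, -1.72]]]
0 -30 [[[-0.05, 0.57, 2.39, 3.62, 1.4, 1.48]], [[-0.05, 0.57, 2.39, 3.62, 1.4, -1.66]]]
0 -20 [[[-0.17, 0.56, 2.42, 3.32, 1.41, 1.54]], [[-0.17, 0.56, 2.42, 3.32, 1.41, -1.6]]]
0 -10 [[[-0.3, 0.56, 2.42, 3.01, 1.41, 1.59]], [[-0.3, 0.56, 2.42, 3.01, 1.41, -1.55]]]
0 0 [[[-0.43, 0.56, 2.39, 2.71, 1.4, 1.65]], [[-0.43, 0.56, 2.39, 2.71, 1.4, -1.49]]]
0 10 [[[-0.53, 0.58, 2.35, 2.43, 1.41, 1.71]], [[-0.53, 0.58, 2.35, 2.43, 1.41, -1.43]]]
0 20 [[[-0.61, 0.6, 2.28, 2.17, 1.42, 1.79]], [[-0.61, 0.6, 2.28, 2.17, 1.42, -1.36]]]
0 30 [[[-0.66, 0.63, 2.2, 1.94, 1.45, 1.86]], [[-0.66, 0.63, 2.2, 1.94, 1.45, -1.28]]]
0 40 [[[-0.68, 0.66, 2.11, 1.75, 1.5, 1.93]], [[-0.6
[... 2180 characters left out ...]
0.29, 2.18, 1.41, 0.74, 2.5]], [[-0.54, 0.29, 2.18, 1.41, 0.74, -0.65]]]
40 40 [[[-0.57, 0.34, 2.11, 1.26, 0.87, 2.48]], [[-0.57, 0.34, 2.11, 1.26, 0.87, -0.66]]]
40 50 [[[-0.58, 0.39, 2.04, 1.14, 0.99, 2.46]], [[-0.58, 0.39, 2.04, 1.14, 0.99, -0.68]]]
40 60 [[[-0.58, 0.44, 1.96, 1.02, 1.11, 2.42]], [[-0.58, 0.44, 1.96, 1.02, 1.11, -0.72]]]
40 70 [[[-0.57, 0.49, 1.88, 0.92, 1.22, 2.38]], [[-0.57, 0.49, 1.88, 0.92, 1.22, -0.76]]]
40 80 [[[-0.56, 0.54, 1.8, 0.82, 1.33, 2.33]], [[-0.56, 0.54, 1.8, 0.82, 1.33, -0.81]]]
40 90 [[[-0.53, 0.59, 1.72, 0.73, 1.43, 2.27]], [[-0.53, 0.59, 1.72, 0.73, 1.43, -0.87]]]
40 100 [[[-0.51, 0.63, 1.65, 0.64, 1.52, 2.2]], [[-0.51, 0.63, 1.65, 0.64, 1.52, -0.94]]]
```

```bash
python3 - <<'E'
t=open("h.py").read()
t=t.replace("PK=np.array([-.01,.291,.53,.599,.285])","PK=np.array([-.01,.291,.53,.599,.285,.0233])")
t=t.replace("a1,d1,L2,L3,d6=PK if","a1,d1,L2,L3,d6,sl=PK if").replace("p=A@[a1,0,d1]","p=A@[a1,sl,d1]")
t=t.replace("a1,d1,L2,L3,d6=PK;w","a1,d1,L2,L3,d6,sl=PK;w").replace("q1=np.arctan2(w[1],w[0]);r=np.hypot(w[0],w[1])-a1","rr=np.hypot(w[0],w[1]);q1=np.arctan2(w[1],w[0])-np.arcsin(sl/rr);r=np.sqrt(rr**2-sl**2)-a1")
open("h.py","w").write(t)
E
python3 - <<'E'
from h import *
from workcell import telemetry
from scipy.optimize import least_squares
d=[([-1.35,.379,1.735,0,1.028,-.033],[.176,-.677,.189]),([-0.1817,-0.0421,1.956,-0.0002,1.228,1.1346],[0.5269,-0.0732,0.3336]),([0.2783,-0.1134,2.0296,-0.0056,1.0511,1.6],[0.5157,0.1701,0.3337])]
o=least_squares(lambda k:np.concatenate([fk(q,k)[0]-p for q,p in d]),PK);print("k",o.x.round(4).tolist(),abs(o.fun).max())
s=telemetry.read_state();a=np.radians(12);R=np.c_[[np.cos(a),np.sin(a),0],[np.sin(a),-np.cos(a),0],[0,0,-1]]
for z in(.17,.0754):print(row(s,(.597,.1914,z),R))
E
```

```text
k [-0.0067, 0.2875, 0.5307, 0.5952, 0.2839, 0.0233] 0.000126141173128147
[5.43, -0.03, 17.58, -0.2, -9.99, 2.4]
[3.79, -0.03, 26.9, -0.2, -9.99, 2.4]
```

Request:
send_rows(increments=[[3,0,5,0,-5,1,9.1],[5.4,0,10,0,-10,2.4,9.1],[5.4,0,15,0,-10,2.4,9.1],[5.4,0,17.6,0,-10,2.4,9.1],[5.0,0,20,0,-10,2.4,9.1],[4.4,0,23.5,0,-10,2.4,9.1],[3.8,0,26.9,0,-10,2.4,9.1],[3.8,0,26.9,0,-10,2.4,9.1],[3.8,0,26.9,0,-10,2.4,9.1]])

```text
t: 3.95
ee_pos: [0.5976, 0.1925, 0.0767]
ee_rot: [[0.978, 0.21, 0.0], [0.21, -0.978, 0.004], [0.001, -0.004, -1.0]]
contact_force: [1.0, 0.8, -0.3]
gripper_width: 0.997
grip_force: 0.0
```

Request:
send_rows(increments=[[0,0,0,0,0,0,7],[0,0,0,0,0,0,6],[0,0,0,0,0,0,5],[0,0,0,0,0,0,5],[0,0,0,0,0,0,5],[0,0,0,0,0,0,5],[0,0,0,0,0,0,5]], newtons=25)

```text
t: 4.82
ee_pos: [0.5967, 0.1931, 0.0755]
ee_rot: [[0.978, 0.211, -0.001], [0.211, -0.978, 0.004], [0.0, -0.004, -1.0]]
contact_force: [0.6, 2.1, 1.3]
gripper_width: 0.572
grip_force: 23.9
```

```bash
sed -i 's/^PK=.*/PK=np.array([-.0067,.2875,.5307,.5952,.2839,.0233])/' h.py; python3 - <<'E'
from h import *
from workcell import eyes,telemetry
s,f=wrist("w3")
g=eyes.grab_frame("side")["image"][170:290,140:260,::-1];h_=eyes.grab_frame("scene")["image"][130:250,240:360,::-1]
w=f["image"][:,:,::-1][100:340,120:400]
c=lambda i,wd:cv2.resize(i,(wd,300),interpolation=cv2.INTER_CUBIC)
cv2.imwrite("pics/g1.png",np.vstack([np.hstack([c(g,350),c(h_,350)]),c(w,700)]))
s=telemetry.read_state();print(s["gripper_width"],s["grip_force"],s["contact_force"])
E
```

```text
0.5747736460051709 23.953123362734914 [-0.60252122  3.02207627  1.89188054]
```

View pics/g1.png

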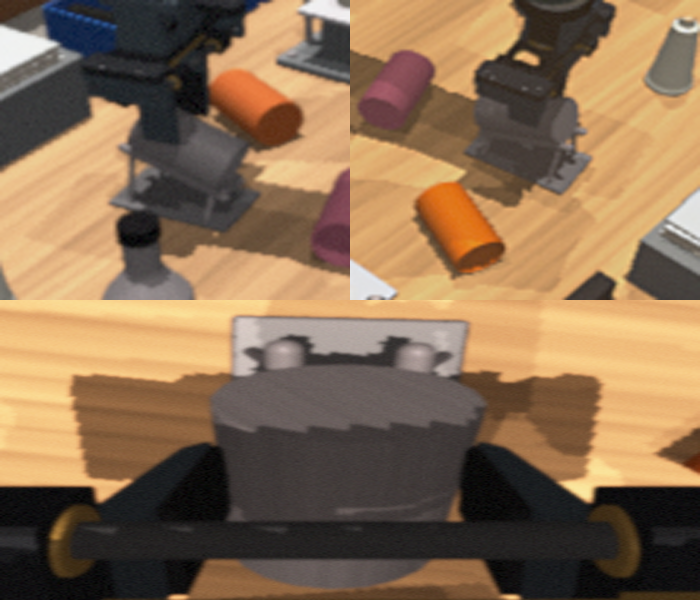

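The composite shows both fingers straddling the tumbler's flanks near mid-length, a good grasp. Next: lift, then plan the swing to above the post.

```bash
cat >> h.py <<'E'
RIM=np.array([-.0563,0,.0126])
def place_R(fa,pitch=20):
    f,t=np.radians(fa),np.radians(pitch);z=np.array([np.cos(f)*np.cos(t),np.sin(f)*np.cos(t),-np.sin(t)])
    y=-np.cross([0,0,1.],z);y/=np.linalg.norm(y);return np.c_[np.cross(y,z),y,z]
E
python3 - <<'E'
from h import *
from workcell import telemetry
s=telemetry.read_state()
print(ik(s["ee_pos"],np.array(s["ee_rot"])),np.round(s["qpos"],3))
L=np.array([.60,.193,.33]);print("lift",row(s,L))
q0=ik(L,np.array(s["ee_rot"]))
q0=min(q0,key=lambda q:abs(q-s["qpos"]).sum())
s2=dict(ee_pos=fk(q0)[0],ee_rot=fk(q0)[1])
for fa in(30,40,50):
    R=place_R(fa);T=np.array([.625,-.158,.215])-R@RIM;q1=ik(T,R)
    print(fa,T.round(3),[q.round(2) for q in q1])
R=place_R(40);T=np.array([.625,-.158,.215])-R@RIM;q1=min(ik(T,R),key=lambda q:abs(q-q0).sum())
for u in np.linspace(0,1,17)[1:]:
    p,A=fk(q0+(q1-q0)*u);rim=p+A@RIM;print(row(s2,p,A),rim.round(2), (p-.06*A[:,2]).round(2))
E
```

```text
[array([0.27401125, 0.40259806, 1.942862  , 0.0052903 , 0.7958912 ,
       1.62901949])] [0.274 0.42  1.927 0.005 0.794 1.629]
lift [0.32, -0.02, -25.45, 0.0, 0.0, 0.0]
30 [ 0.631 -0.154  0.272] [array([-0.67,  0.19,  2.22,  1.6 ,  1.06, -0.77])]
40 [ 0.631 -0.153  0.272] [array([-0.69,  0.25,  2.13,  1.45,  1.2 , -0.76])]
50 [ 0.63  -0.152  0.272] [array([-0.7 ,  0.32,  2.04,  1.32,  1.33, -0.76])]
[-0.73, 1.4, 1.57, 4.91, -1.34, -3.27] [0.54 0.16 0.3 ] [0.6  0.17 0.37]
[-1.35, 2.72, 2.91, 9.99, -1.64, -6.37] [0.54 0.15 0.29] [0.6  0.15 0.36]
[-1.85, 4.0, 4.02, 15.08, -0.89, -9.29] [0.54 0.13 0.28] [0.6  0.14 0.35]
[-2.21, 5.3, 4.92, 20.01, 0.91, -12.0] [0.54 0.12 0.27] [0.6  0.12 0.34]
[-2.43, 6.65, 5.62, 24.6, 3.72, -14.48] [0.54 0.1  0.26] [0.59 0.1  0.33]
[-2.53, 8.1, 6.14, 28.7, 7.49, -16.73] [0.54 0.09 0.25] [0.6  0.08 0.32]
[-2.53, 9.7, 6.49, 32.14, 12.13, -18.74] [0.55 0.08 0.24] [0.6  0.06 0.31]
[-2.44, 11.48, 6.69, 34.79, 17.53, -20.48] [0.55 0.06 0.23] [0.6  0.04 0.31]
[-2.31, 13.47, 6.77, 36.5, 23.56, -21.95] [0.56 0.04 0.23] [0.6  0.02 0.31]
[-2.18, 15.71, 6.75, 37.18, 30.06, -23.14] [0.57 0.02 0.22] [ 0.6  -0.01  0.3 ]
[-2.09, 18.2, 6.64, 36.74, 36.86, -24.05] [0.58 0.   0.22] [ 0.6  -0.03  0.3 ]
[-2.1, 20.97, 6.48, 35.12, 43.78, -24.68] [ 0.59 -0.02  0.22] [ 0.6  -0.06  0.3 ]
[-2.28, 24.0, 6.27, 32.3, 50.6, -25.02] [ 0.6  -0.05  0.21] [ 0.6  -0.09  0.3 ]
[-2.66, 27.29, 6.05, 28.27, 57.13, -25.08] [ 0.61 -0.08  0.21] [ 0.6  -0.12  0.3 ]
[-3.31, 30.8, 5.84, 23.08, 63.16, -24.87] [ 0.62 -0.12  0.21] [ 0.59 -0.15  0.29]
[-4.29, 34.52, 5.65, 16.81, 68.49, -24.4] [ 0.62 -0.16  0.21] [ 0.59 -0.19  0.29]
```

Request:
send_rows(increments=[[0,0,-2,0,0,0,5],[0,0,-6,0,0,0,5],[0,0,-11,0,0,0,5],[0,0,-16,0,0,0,5],[0.2,0,-21,0,0,0,5],[0.3,0,-25.4,0,0,0,5],[0.3,0,-25.4,0,0,0,5],[0.3,0,-25.4,0,0,0,5]], newtons=30)

```text
t: 5.98
ee_pos: [0.5993, 0.1923, 0.3294]
ee_rot: [[0.978, 0.21, -0.001], [0.21, -0.978, 0.003], [-0.0, -0.003, -1.0]]
contact_force: [0.4, 1.0, -2.4]
gripper_width: 0.572
grip_force: 28.2
```

Request:
send_rows(increments=[[-0.7,1.4,1.6,5,-1.3,-3.3,5],[-1.4,2.7,2.9,10,-1.6,-6.4,5],[-2.2,5.3,4.9,20,0.9,-12,5],[-2.5,8.1,6.1,28.7,7.5,-16.7,5],[-2.4,11.5,6.7,34.8,17.5,-20.5,5],[-2.2,15.7,6.7,37.2,30,-23.1,5],[-2.1,21,6.5,35.1,43.8,-24.7,5],[-2.7,27.3,6,28.3,57.1,-25.1,5],[-4.3,34.5,5.6,16.8,68.5,-24.4,5],[-4.3,34.5,5.6,16.8,68.5,-24.4,5],[-4.3,34.5,5.6,16.8,68.5,-24.4,5],[-4.3,34.5,5.6,16.8,68.5,-24.4,5]])

```text
t: 7.48
ee_pos: [0.6289, -0.1529, 0.2702]
ee_rot: [[0.266, 0.642, 0.719], [0.218, -0.766, 0.604], [0.939, -0.004, -0.343]]
contact_force: [0.2, -0.6, -1.0]
gripper_width: 0.566
grip_force: 28.4
```

Request:
send_rows(increments=[[0,0,0,0,0,0,5],[0,0,0,0,0,0,5]])

```text
t: 7.72
ee_pos: [0.6308, -0.1534, 0.2726]
ee_rot: [[0.262, 0.644, 0.719], [0.221, -0.765, 0.605], [0.939, 0.0, -0.343]]
contact_force: [0.1, -0.3, -1.1]
gripper_width: 0.572
grip_force: 28.4
```

```bash
python3 - <<'E'
from h import *
from workcell import telemetry,eyes
s=telemetry.read_state();print(s["qpos"],s["ee_pos"]);R=place_R(40);print(row(s,np.array([.625,-.158,.215])-R@RIM,R))
im=[]
for n,(x,y,w) in(("side",(180,60,150)),("scene",(150,150,150))):
    f=eyes.grab_frame(n);np.savez(n+"1.npz",**f);im.append(cv2.resize(f["image"][y:y+w,x:x+w,::-1],(400,400),interpolation=cv2.INTER_CUBIC))
cv2.imwrite("pics/h1.png",np.hstack(im))
S=dict(np.load("scene1.npz"));D=dict(np.load("side1.npz"))
E=np.array(s["ee_rot"]);rim=s["ee_pos"]+E@RIM;print("rim",rim,"axis",E@[.94,0,-.342]);
k=400/150
for n,X in(("rim",rim),("bot",rim+.1*(E@[.94,0,-.342])),("tip",np.array([.625,-.158,.170]))):print(n,(proj(D,X)-[180,60])*k,(proj(S,X)-[150,150])*k+[400,0])
E
```

```text
[-0.70961243  0.28847123  2.11153128  1.44248274  1.20779669 -0.77731955] [ 0.63079563 -0.15336734  0.27258739]
[-0.04, -0.02, 0.01, -0.05, 0.04, 0.04]
rim [ 0.62510501 -0.15818038  0.21537812] axis [3.58409513e-04 7.84037592e-04 1.00028159e+00]
rim [214.31369068 203.68881126] [611.67052641 191.65498626]
bot [213.16350629 123.7376557 ] [606.88484453 124.65715545]
tip [214.77448621 238.23600075] [613.69964877 218.54865532]
```

View pics/h1.png

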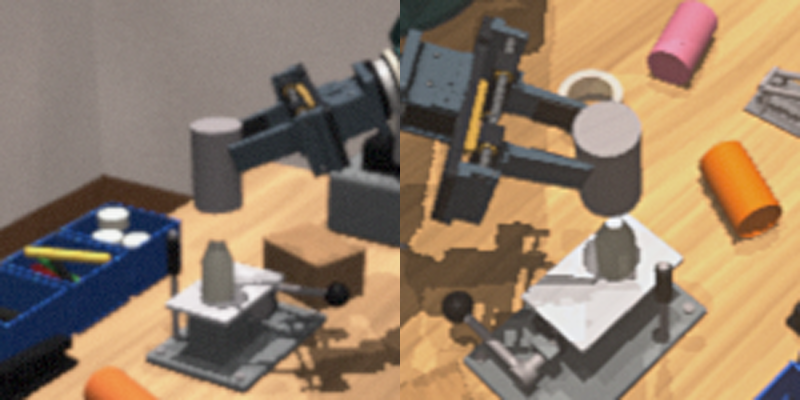

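The composite shows the tumbler upright, mouth down and lined up over the post in both views (side x≈217 for both; scene 611 vs 613). Now lowering.

Request:
send_rows(increments=[[-2,0,0.7,0,0,0,5],[-4,0,1.5,0,0,0,5],[-6,0,2.2,0,0,0,5],[-8,0,2.9,0,0,0,5],[-9.5,0,3.5,0,0,0,5],[-10.7,0,3.9,0,0,0,5],[-10.7,0,3.9,0,0,0,5],[-10.7,0,3.9,0,0,0,5],[-10.7,0,3.9,0,0,0,5]])

```text
t: 8.95
ee_pos: [0.6306, -0.1536, 0.159]
ee_rot: [[0.261, 0.643, 0.72], [0.221, -0.766, 0.604], [0.94, 0.001, -0.342]]
contact_force: [-0.1, -0.2, -2.2]
gripper_width: 0.568
grip_force: 28.4
```

Request:
send_rows(increments=[[-0.2,0,0.07,0,0,0,5],[-0.4,0,0.15,0,0,0,5],[-0.6,0,0.22,0,0,0,5],[-0.6,0,0.22,0,0,0,5]])

```text
t: 9.45
ee_pos: [0.6303, -0.1534, 0.1517]
ee_rot: [[0.262, 0.643, 0.72], [0.22, -0.766, 0.604], [0.94, -0.0, -0.342]]
contact_force: [-0.1, 0.4, -1.3]
gripper_width: 0.571
grip_force: 28.4
```

Request:
send_rows(increments=[[-0.14,0,0.05,0,0,0,5],[-0.14,0,0.05,0,0,0,5],[-0.14,0,0.05,0,0,0,5]])

```text
t: 9.82
ee_pos: [0.6304, -0.1535, 0.1506]
ee_rot: [[0.262, 0.643, 0.72], [0.22, -0.766, 0.604], [0.94, 0.0, -0.342]]
contact_force: [-1.6, -0.2, 2.2]
gripper_width: 0.571
grip_force: 28.6
```

Request:
send_rows(increments=[[-0.14,0,0.05,0,0,0,5],[-0.14,0,0.05,0,0,0,5],[-0.14,0,0.05,0,0,0,5]])

```text
t: 10.2
ee_pos: [0.6305, -0.1535, 0.1492]
ee_rot: [[0.262, 0.643, 0.72], [0.22, -0.766, 0.604], [0.94, 0.0, -0.342]]
contact_force: [-1.3, 0.8, 4.7]
gripper_width: 0.567
grip_force: 28.7
```

Request:
send_rows(increments=[[-0.14,0,0.05,0,0,0,5],[-0.14,0,0.05,0,0,0,5],[-0.14,0,0.05,0,0,0,5]])

```text
t: 10.58
ee_pos: [0.6306, -0.1533, 0.1487]
ee_rot: [[0.26, 0.643, 0.72], [0.219, -0.766, 0.605], [0.941, 0.001, -0.34]]
contact_force: [-7.3, 1.3, 13.6]
gripper_width: 0.572
grip_force: 29.2
```

Request:
send_rows(increments=[[0.1,0,0,0,0,0,6.3],[0.1,0,0,0,0,0,6.8],[0.1,0,0,0,0,0,7.5],[0.1,0,0,0,0,0,7.8],[0.1,0,0,0,0,0,7.8],[0.1,0,0,0,0,0,7.8]])

```text
t: 11.32
ee_pos: [0.6307, -0.1532, 0.1484]
ee_rot: [[0.262, 0.643, 0.72], [0.22, -0.766, 0.604], [0.94, 0.0, -0.342]]
contact_force: [1.6, -0.1, 0.9]
gripper_width: 0.854
grip_force: 0.0
```

Request:
send_rows(increments=[[0,0,-1.5,0,0,0,7.8],[0,0,-4,0,0,0,7.8],[0,0,-7,0,0,0,7.8],[0,0,-10,0,0,0,7.8],[0,0,-13,0,0,0,7.8],[0,0,-13,0,0,0,7.8],[0,0,-13,0,0,0,7.8]])

```text
t: 12.2
ee_pos: [0.5369, -0.2318, 0.1929]
ee_rot: [[0.262, 0.642, 0.72], [0.22, -0.766, 0.604], [0.94, 0.0, -0.342]]
contact_force: [-0.3, 0.6, -0.1]
gripper_width: 0.856
grip_force: 0.0
```

```bash
python3 - <<'E'
from h import *
from workcell import telemetry,eyes
s=telemetry.read_state();print(np.round(s["qpos"],3),s["ee_pos"],s["gripper_width"])
im=[]
for n,(x,y,w) in(("side",(200,100,120)),("scene",(140,180,120))):
    f=eyes.grab_frame(n);np.savez(n+"2.npz",**f);im.append(cv2.resize(f["image"][y:y+w,x:x+w,::-1],(400,400),interpolation=cv2.INTER_CUBIC))
cv2.imwrite("pics/r1.png",np.hstack(im))
E
```

```text
[-0.942  0.422  2.139  1.319  1.317 -0.97 ] [ 0.53694592 -0.23183587  0.19291765] 0.8556286251350899
```

View pics/r1.png

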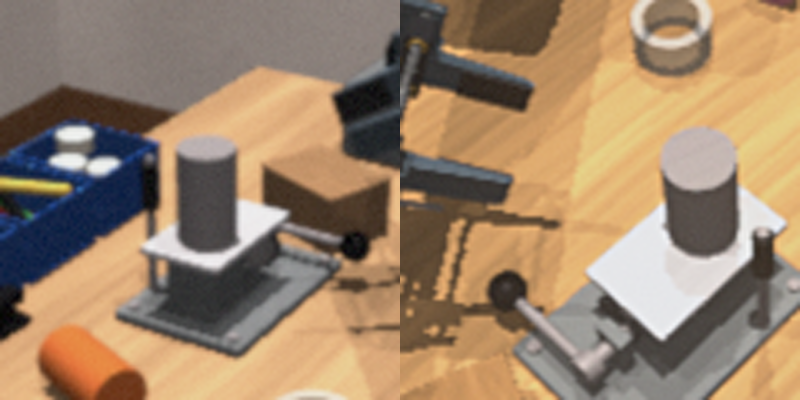

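The picture shows the tumbler seated upside down on the plate, released, with the lever still low (ball at side (352,245), scene (508,290)). Next I'll plan the lever grip.

```bash
python3 - <<'E'
from h import *
from workcell import telemetry
W=dict(np.load("w1.npz"));S=dict(np.load("scene0.npz"));D=dict(np.load("side2.npz"));S2=dict(np.load("scene2.npz"))
X=tri((D,np.array([200,100])+np.array([352,245])*.3),(S2,np.array([140,180])+np.array([108,290])*.3));print("ball now",X.round(4))
print("carton",[onz(W,p,.07).round(3) for p in((448,165),(510,92),(492,193))],"label",onz(W,(445,250),.06).round(3))
print("plate",[onz(W,p,.092).round(3) for p in((424,90),(406,157),(313,50))])
q=telemetry.read_state()["qpos"]
for pitch in(90,80,75,70,60,50,40,30):
    a,t=np.radians(1.3),np.radians(pitch);z=np.array([np.cos(a)*np.cos(t),np.sin(a)*np.cos(t),-np.sin(t)]);y=np.array([np.sin(a),-np.cos(a),0])
    for sg in(1,-1):
        R=np.c_[np.cross(sg*y,z),sg*y,z]
        A=[ik(np.array(b)+.008*z,R) for b in((.5285,-.2955,.0585),(.557,-.2955,.117),(.628,-.293,.145))]
        print(pitch,sg,[[v.round(2).tolist() for v in w] for w in A])
E
```

```text
ball now [ 0.5283 -0.2955  0.0461]
carton [array([ 0.577, -0.339,  0.07 ]), array([ 0.689, -0.377,  0.07 ]), array([ 0.555, -0.417,  0.07 ])] label [ 0.45  -0.396  0.06 ]
plate [array([ 0.66 , -0.256,  0.092]), array([ 0.574, -0.266,  0.092]), array([ 0.669, -0.107,  0.092])]
90 1 [[[-0.55, 0.41, 1.99, 0.0, 0.74, 1.0]], [[-0.52, 0.36, 1.93, 0.0, 0.85, 1.02]], [[-0.47, 0.42, 1.78, 0.0, 0.94, 1.08]]]
90 -1 [[[-0.55, 0.41, 1.99, 0.0, 0.74, -2.14]], [[-0.52, 0.36, 1.93, 0.0, 0.85, -2.12]], [[-0.47, 0.42, 1.78, 0.0, 0.94, -2.06]]]
80 1 [[[-0.59, 0.36, 2.08, 0.19, 0.57, 0.8]], [[-0.57, 0.3, 2.01, 0.15, 0.68, 0.87]], [[-0.51, 0.36, 1.87, 0.13, 0.76, 0.96]]]
80 -1 [[[-0.59, 0.36, 2.08, 0.19, 0.57, -2.34]], [[-0.57, 0.3, 2.01, 0.15, 0.68, -2.27]], [[-0.51, 0.36, 1.87, 0.13, 0.76, -2.18]]]
75 1 [[[-0.62, 0.34, 2.12, 0.33, 0.49, 0.65]], [[-0.59, 0.28, 2.06, 0.27, 0.6, 0.75]], [[-0.52, 0.34, 1.92, 0.22, 0.67, 0.87]]]
75 -1 [[[-0.62, 0.34, 2.12, 0.33, 0.49, -2.49]], [[-0.59, 0.28, 2.06, 0.27, 0.6, -2.39]], [[-0.52, 0.34, 1.92, 0.22, 0.67, -2.27]]]
70 1 [[[-0.65, 0.33, 2.16, 0.53, 0.43, 0.44]], [[
[... 543 characters left out ...]
6, -0.39]], [[-0.63, 0.28, 2.13, 1.24, 0.42, -0.16]]]
50 -1 [[[-0.76, 0.34, 2.29, 1.62, 0.47, 2.44]], [[-0.72, 0.25, 2.24, 1.38, 0.46, 2.75]], [[-0.63, 0.28, 2.13, 1.24, 0.42, 2.98]]]
40 1 [[[-0.81, 0.39, 2.33, 1.92, 0.65, -1.05]], [[-0.77, 0.28, 2.3, 1.78, 0.59, -0.82]], [[-0.67, 0.3, 2.19, 1.73, 0.52, -0.67]]]
40 -1 [[[-0.81, 0.39, 2.33, 1.92, 0.65, 2.1]], [[-0.77, 0.28, 2.3, 1.78, 0.59, 2.32]], [[-0.67, 0.3, 2.19, 1.73, 0.52, 2.47]]]
30 1 [[[-0.86, 0.46, 2.36, 2.07, 0.87, -1.25]], [[-0.81, 0.34, 2.34, 2.01, 0.78, -1.08]], [[-0.7, 0.35, 2.23, 2.03, 0.69, -0.99]]]
30 -1 [[[-0.86, 0.46, 2.36, 2.07, 0.87, 1.89]], [[-0.81, 0.34, 2.34, 2.01, 0.78, 2.06]], [[-0.7, 0.35, 2.23, 2.03, 0.69, 2.15]]]
```

```bash
python3 - <<'E'
from h import *
from workcell import telemetry
S=dict(np.load("scene0.npz"));print("label",onz(S,np.array([168,433])*K,.06).round(3))
s=telemetry.read_state();a,t=np.radians(1.3),np.radians(50);X=np.array([np.cos(a),np.sin(a),0]);z=X*np.cos(t)+[0,0,-np.sin(t)]
y=np.array([np.sin(a),-np.cos(a),0]);R=np.c_[np.cross(y,z),y,z];b=np.array([.5283,-.2955,.046])
for k in(.08,.04,0):
    p=b+(.008-k)*z;print(k,row(s,p,R),[v.round(2).tolist() for v in ik(p,R)])
E
```

```text
label [ 0.434 -0.438  0.06 ]
0.08 [-11.48, 1.46, -4.78, -32.09, -28.83, 22.45] [[-0.84, 0.18, 2.36, 1.39, 0.52, -0.53]]
0.04 [-13.67, 3.07, -1.85, -32.09, -28.83, 22.45] [[-0.8, 0.27, 2.33, 1.53, 0.49, -0.65]]
0 [-15.87, 4.68, 1.08, -32.09, -28.83, 22.45] [[-0.76, 0.36, 2.29, 1.67, 0.47, -0.76]]
```

Request:
send_rows(increments=[[-1,0.2,-4,-6.5,-6,4.5,6],[-3,0.4,-5,-13,-11.5,9,6],[-5,0.7,-5,-19.5,-17.5,13.5,6],[-8,1,-5,-26,-23,18,6],[-10,1.3,-4.8,-32.1,-28.8,22.4,6],[-11.5,1.5,-4.8,-32.1,-28.8,22.4,6],[-11.5,1.5,-4.8,-32.1,-28.8,22.4,6],[-11.5,1.5,-4.8,-32.1,-28.8,22.4,6]])

```text
t: 13.3
ee_pos: [0.4822, -0.2974, 0.1014]
ee_rot: [[0.765, 0.023, 0.643], [0.018, -1.0, 0.014], [0.644, 0.001, -0.765]]
contact_force: [0.4, -0.7, 0.1]
gripper_width: 0.659
grip_force: 0.0
```

```bash
python3 - <<'E'
from h import *
s,f=wrist("w4");print(np.round(s["ee_pos"],4),np.round(s["qpos"],2),s["gripper_width"])
a,t=np.radians(1.3),np.radians(50);X=np.array([np.cos(a),np.sin(a),0]);z=X*np.cos(t)+[0,0,-np.sin(t)]
y=np.array([np.sin(a),-np.cos(a),0]);R=np.c_[np.cross(y,z),y,z];b=np.array([.5283,-.2955,.046])
print(row(s,b+.008*z,R),proj(f,b))
E
```

```text
[ 0.4822 -0.2974  0.1014] [-0.85  0.23  2.33  1.43  0.52 -0.58] 0.6592610160895495
[-0.04, -0.09, 8.01, 0.02, -0.06, 0.03] [255.8606223  192.00330544]
```

View pics/w4.png

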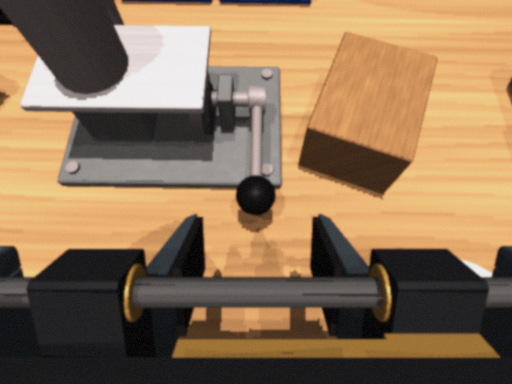

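The wrist view shows the ball at (256,195) centred between the fingers and matching the prediction; the carton is clear to the right. Now advance and grip.

Request:
send_rows(increments=[[0,0,3,0,0,0,6],[0,-0.1,6,0,0,0,6],[0,-0.1,8,0,0,0,6],[0,-0.1,8,0,0,0,6],[0,-0.1,8,0,0,0,4.5],[0,-0.1,8,0,0,0,3],[0,-0.1,8,0,0,0,2.2],[0,-0.1,8,0,0,0,2],[0,-0.1,8,0,0,0,2],[0,-0.1,8,0,0,0,2],[0,-0.1,8,0,0,0,2]], newtons=30)

```text
t: 14.72
ee_pos: [0.5335, -0.2954, 0.04]
ee_rot: [[0.765, 0.022, 0.643], [0.018, -1.0, 0.014], [0.644, 0.001, -0.765]]
contact_force: [0.1, 0.4, 0.0]
gripper_width: 0.22
grip_force: 0.0
```

```bash
python3 - <<'E'
from h import *
from workcell import telemetry
s=telemetry.read_state();E=np.array(s["ee_rot"]);print(s["ee_pos"],s["gripper_width"],s["grip_force"],s["contact_force"])
a=np.radians(1.3);X=np.array([np.cos(a),np.sin(a),0]);Z=np.array([0,0,1.])
h0=np.array([.6283,-.2932,.045]);c=lambda th:h0-.1*np.cos(th)*X+.1*np.sin(th)*Z
for th in np.r_[np.linspace(.01,1.57,12)[1:],1.62]:print(round(th,2),row(s,s["ee_pos"]+c(th)-c(.01)))
E
```

```text
[ 0.53348058 -0.29542485  0.03999854] 0.22033314597883372 0.0 [0.09887722 0.35563273 0.0263527 ]
0.15 [1.0, 0.0, -1.01, 0.0, 0.0, 0.0]
0.29 [2.13, 0.0, -1.86, 0.0, 0.0, 0.0]
0.44 [3.36, 0.0, -2.55, 0.0, 0.0, 0.0]
0.58 [4.69, 0.0, -3.06, 0.0, 0.0, 0.0]
0.72 [6.07, 0.01, -3.37, 0.0, 0.0, 0.0]
0.86 [7.48, 0.01, -3.49, 0.0, 0.0, 0.0]
1.0 [8.9, 0.01, -3.4, 0.0, 0.0, 0.0]
1.14 [10.28, 0.01, -3.12, 0.0, 0.0, 0.0]
1.29 [11.62, 0.01, -2.64, 0.0, 0.0, 0.0]
1.43 [12.87, 0.01, -1.98, 0.0, 0.0, 0.0]
1.57 [14.02, 0.01, -1.15, 0.0, 0.0, 0.0]
1.62 [14.39, 0.01, -0.82, 0.0, 0.0, 0.0]
```

Grip force is zero at 20 mm opening, so the ball isn't held. I'll back off and re-measure it.

Request:
send_rows(increments=[[0,0,0,0,0,0,4],[0,0,0,0,0,0,6],[0,0,0,0,0,0,6],[0,0,-4,0,0,0,6],[0,0,-8,0,0,0,6],[0,0,-8,0,0,0,6],[0,0,-8,0,0,0,6]])

```text
t: 15.6
ee_pos: [0.4823, -0.2967, 0.1011]
ee_rot: [[0.765, 0.022, 0.644], [0.018, -1.0, 0.013], [0.644, 0.001, -0.765]]
contact_force: [-0.1, 0.9, 0.8]
gripper_width: 0.655
grip_force: 0.0
```

```bash
cat > ball.py <<'E'
from h import *
from workcell import eyes
def blob(img,c,w=30):
    c=np.array(c).astype(int);x,y=c-w;sub=img[y:y+2*w,x:x+2*w].astype(int);m=(sub.max(2)<60).astype(np.uint8)
    n,l,st,ct=cv2.connectedComponentsWithStats(m);return [(st[i].tolist(),(ct[i]+[x,y]).round(1).tolist()) for i in range(1,n) if st[i,4]>15]
if __name__=="__main__":
    b=np.array([.5283,-.2955,.046])
    W4=dict(np.load("w4.npz"));print("w4",blob(W4["image"],proj(W4,b)))
    s,f=wrist("w5");print(np.round(s["ee_pos"],4),"w5",proj(f,b).round(1),blob(f["image"],proj(f,b)))
    for n in("scene","side"):
        g=eyes.grab_frame(n);np.savez(n+"3.npz",**g);print(n,proj(g,b).round(1),blob(g["image"],proj(g,b),14))
E
python3 ball.py
```

```text
w4 [([8, 14, 44, 40, 1180], [255.2, 194.9])]
[ 0.4823 -0.2967  0.1011] w5 [256.6 192. ] [([9, 14, 42, 40, 1175], [256.0, 195.0])]
scene [172.1 266.9] [([9, 10, 10, 11, 57], [171.5, 267.1])]
side [305.4 173.6] [([11, 10, 8, 9, 55], [305.9, 172.9])]
```

```bash
python3 - <<'E'
from h import *
W=dict(np.load("w5.npz"));S=dict(np.load("scene3.npz"));D=dict(np.load("side3.npz"));W1=dict(np.load("w1.npz"))
v=[(S,(171.5,267.1)),(D,(305.9,172.9)),(W,(256,195))]
for q in(v,v[:2],v[1:],[v[0],v[2]]):
    X=tri(*q);print(X.round(4),[(proj(F,X)-p).round(1).tolist() for F,p in q])
X=tri(*v);print("cam depth",(W["R"]@X+W["t"]).round(4),"by size",W["fx"]*.034/40,"TCP px now",proj(W,np.array([.4823,-.2967,.1011])).round(0), "ctr",W["ctr"])
c,d=ray(W,(256,195));print(d)
# finger tips: darkness columns profile
im=W["image"].max(2)
for y in range(205,260,6):print(y,"".join("#" if v<60 else "." for v in im[y,150:360:4]))
E
```

```text
[ 0.5267 -0.2964  0.0471] [[-0.0, -0.5], [0.0, 0.4], [1.6, -1.7]]
[ 0.528  -0.2977  0.0477] [[-0.1, -0.0], [-0.1, 0.0]]
[ 0.5252 -0.2949  0.0493] [[0.2, 0.1], [-0.2, -1.1]]
[ 0.5263 -0.2958  0.0437] [[0.2, -0.1], [0.9, 0.2]]
cam depth [0.0003 0.0019 0.2771] by size 0.28160246210067275 TCP px now [257. 225.] ctr [ 0.41882345 -0.2981191   0.3023455 ]
[ 0.38441562  0.01097606 -0.92318225]
205 .......................########......................
211 ........................######.......................
217 ..........................................#..........
223 ...........##............................###.........
229 ..........###............................####........
235 .........#####...........................####........
241 .........#####...........................#####.......
247 ........######...........................######......
253 .......#######...........................#######.....
259 ..#...########...........................#######.....
```

The ball is where expected, and the image suggests the real gap is wider than the reading, so I simply hadn't closed far enough. I'll go back in and close fully.

Request:
send_rows(increments=[[0,0,4,0,0,0,6],[0,0,7,0,0,0,6],[0,0,8,0,0,0,6],[0,0,8,0,0,0,5],[0,0,8,0,0,0,3],[0,0,8,0,0,0,1],[0,0,8,0,0,0,0],[0,0,8,0,0,0,0],[0,0,8,0,0,0,0],[0,0,8,0,0,0,0],[0,0,8,0,0,0,0],[0,0,8,0,0,0,0]], newtons=30)

```text
t: 17.25
ee_pos: [0.5333, -0.2952, 0.0402]
ee_rot: [[0.765, 0.023, 0.644], [0.018, -1.0, 0.014], [0.644, 0.001, -0.765]]
contact_force: [-6.8, 1.5, 8.9]
gripper_width: 0.007
grip_force: 5.5
```

The fingers closed ahead of the ball, and the push back along the tool axis says the pads are short of its centre. I'll reopen and go deeper.

Request:
send_rows(increments=[[0,0,-1,0,0,0,3],[0,0,-1,0,0,0,6],[0,0,-1,0,0,0,6],[0,0,0,0,0,0,6],[0,0,0.7,0,0,0,6],[0,0,1.3,0,0,0,6],[0,0,1.3,0,0,0,6],[0,0,1.3,0,0,0,4],[0,0,1.3,0,0,0,3],[0,0,1.3,0,0,0,2],[0,0,1.3,0,0,0,1.8],[0,0,1.3,0,0,0,1.8]], newtons=20)

```text
t: 18.75
ee_pos: [0.5418, -0.2948, 0.0301]
ee_rot: [[0.765, 0.023, 0.644], [0.018, -1.0, 0.015], [0.644, 0.0, -0.765]]
contact_force: [-1.0, 4.7, 2.6]
gripper_width: 0.339
grip_force: 19.8
```

```bash
python3 - <<'E'
from h import *
from workcell import telemetry
s,f=wrist("w6");print(np.round(s["ee_pos"],4),s["gripper_width"],s["grip_force"],np.round(s["contact_force"],1))
b=np.array([.5275,-.296,.047]);E=np.array(s["ee_rot"]);print("ball px",proj(f,b).round(0),"TCP px",proj(f,np.array(s["ee_pos"])).round(0),"tip px",proj(f,np.array(s["ee_pos"])+.011*E[:,2]).round(0))
im=f["image"].max(2)
for y in range(165,262,5):print(y,"".join("#" if v<45 else ("+" if v<90 else ".") for v in im[y,150:360:3]))
E
```

```text
[ 0.5418 -0.2948  0.0301] 0.3387250184677531 19.835287034511566 [-1.   4.7  2.6]
ball px [258. 240.] TCP px [257. 225.] tip px [257. 218.]
165 ++++++++++++++++..........................................++++++++++++
170 ++++++++++++++++..........................................++++++++++++
175 ++++++++++++++++.........................................+++++++++++++
180 ++++++++++++++++.........................................+++++++++++++
185 ...........+++++........................................++++++++++++++
190 ........................................................++++++++++++++
195 ............................................................++++++++++
200 .................................................................+++++
205 .....................................................................+
210 ......................................................................
215 .......................++........+###++...............................
220 ++++++++++++++++++++++++###+++############+..+##+++...................
225 ....................++++###.################..###+++..................
230 ...................++++####+################..###++++.................
235 ..................+++++############++########+####++++................
240 .................+++++#############+++############+++++...............
245 ................++++++##############+#############++++++..............
250 ###############+++++++#############################+++++++####++++++#+
255 ###############++++++##############################++++++#############
260 ###############++++++######+################.+######+++++#############
```

The ball is now between the pads at a 31 mm chord. I'll regrip 7 mm deeper for a full-diameter hold.

Request:
send_rows(increments=[[0,0,0,0,0,0,4.5],[0,-0.1,0.3,0,0,0,4.5],[0,-0.1,0.7,0,0,0,4.5],[0,-0.1,0.7,0,0,0,3],[0,-0.1,0.7,0,0,0,2],[0,-0.1,0.7,0,0,0,2],[0,-0.1,0.7,0,0,0,2]], newtons=35)

```text
t: 19.68
ee_pos: [0.5464, -0.2943, 0.0248]
ee_rot: [[0.765, 0.022, 0.644], [0.018, -1.0, 0.014], [0.644, 0.001, -0.765]]
contact_force: [2.0, -0.0, -2.0]
gripper_width: 0.353
grip_force: 35.0
```

Request:
send_rows(increments=[[1,0,-1,0,0,0,2],[2.1,0,-1.9,0,0,0,2],[3.4,0,-2.5,0,0,0,2],[4.7,0,-3.1,0,0,0,2],[6.1,0,-3.4,0,0,0,2],[7.5,0,-3.5,0,0,0,2],[7.5,0,-3.5,0,0,0,2]])

```text
t: 20.55
ee_pos: [0.5816, -0.2937, 0.1006]
ee_rot: [[0.765, 0.022, 0.644], [0.019, -1.0, 0.013], [0.644, 0.002, -0.765]]
contact_force: [-7.1, -4.0, 6.5]
gripper_width: 0.357
grip_force: 35.0
```

```bash
python3 - <<'E'
from h import *
from workcell import telemetry
s=telemetry.read_state();print(np.round(s["ee_pos"],4))
a=np.radians(1.3);X=np.array([np.cos(a),np.sin(a),0]);Z=np.array([0,0,1.])
# TCP circle: start TCP at angle ~.02, centre offset
h0=np.array([.6275,-.2937,.045]);off=np.array([.5464,-.2943,.0248])-(h0-.1*np.cos(.015)*X+.1*np.sin(.015)*Z)
v=s["ee_pos"]-off-h0;print("radius",np.linalg.norm(v),"angle",np.arctan2(v[2],-v@X))
for th in(1.0,1.14,1.29,1.43,1.5,1.57):print(th,row(s,h0+off-.1*np.cos(th)*X+.1*np.sin(th)*Z))
E
```

```text
[ 0.5816 -0.2937  0.1006]
radius 0.10082330096171044 angle 0.8729327235358372
1.0 [1.27, -0.02, 0.17, 0.0, 0.0, 0.0]
1.14 [2.64, -0.02, 0.44, 0.0, 0.0, 0.0]
1.29 [4.05, -0.02, 0.95, 0.0, 0.0, 0.0]
1.43 [5.28, -0.02, 1.61, 0.0, 0.0, 0.0]
1.5 [5.86, -0.02, 2.0, 0.0, 0.0, 0.0]
1.57 [6.41, -0.02, 2.43, 0.0, 0.0, 0.0]
```

Request:
send_rows(increments=[[1.3,0,0.1,0,0,0,2],[2.6,0,0.4,0,0,0,2],[4,0,0.9,0,0,0,2],[5.3,0,1.5,0,0,0,2],[5.9,0,1.9,0,0,0,2],[6.4,0,2.35,0,0,0,2],[6.4,0,2.35,0,0,0,2],[6.4,0,2.35,0,0,0,2]])

```text
t: 21.55
ee_pos: [0.6462, -0.293, 0.1244]
ee_rot: [[0.764, 0.021, 0.645], [0.018, -1.0, 0.012], [0.645, 0.002, -0.764]]
contact_force: [-1.3, -4.5, 12.4]
gripper_width: 0.357
grip_force: 35.0
```

```bash
python3 - <<'E'
from h import *
from workcell import telemetry,eyes
s,f=wrist("w7");E=np.array(s["ee_rot"]);print(np.round(s["ee_pos"],4),s["gripper_width"],s["grip_force"])
a=np.radians(1.3);X=np.array([np.cos(a),np.sin(a),0]);Z=np.array([0,0,1.])
h0=np.array([.6275,-.2937,.045]);off=np.array([.5464,-.2943,.0248])-(h0-.1*np.cos(.015)*X+.1*np.sin(.015)*Z)
v=s["ee_pos"]-off-h0;print("radius",np.linalg.norm(v),"angle",np.arctan2(v[2],-v@X))
# tumbler lift: difference of the side / scene views
for n,c0 in(("scene",(.625,-.158,.19)),("side",(.625,-.158,.19))):
    g=eyes.grab_frame(n);np.savez(n+"4.npz",**g);o=dict(np.load(n+"3.npz"));X0=np.array(c0);P=proj(g,X0).astype(int)
    a_=cv2.cvtColor(o["image"],cv2.COLOR_RGB2GRAY);b_=cv2.cvtColor(g["image"],cv2.COLOR_RGB2GRAY)
    t=a_[P[1]-22:P[1]+22,P[0]-16:P[0]+16];w=b_[P[1]-34:P[1]+34,P[0]-28:P[0]+28];r=cv2.matchTemplate(w,t,cv2.TM_CCOEFF_NORMED);_,m,_,l=cv2.minMaxLoc(r)
    print(n,"shift px",l[0]-12,l[1]-12,round(m,3),"expected for 14mm",(proj(g,X0+[0,0,.014])-proj(g,X0)).round(1))
E
```

```text
[ 0.6462 -0.293   0.1244] 0.35713397909437355 35.00257194042206
radius 0.10109681694066085 angle 1.5687205255990968
scene shift px 0 -3 0.972 expected for 14mm [-0.2 -3.2]
side shift px 0 -1 0.924 expected for 14mm [-0.1 -4. ]
```

```bash
python3 - <<'E'
from h import *
a=dict(np.load("side2.npz"));o=dict(np.load("side3.npz"));g=dict(np.load("side4.npz"))
for X in((.625,-.158,.192),(.625,-.158,.206),(.625,-.158,.092)):print(proj(g,np.array(X)).round(1))
P=proj(g,np.array([.625,-.158,.192])).astype(int)
for n,f in(("2",a),("3",o),("4",g)):
    c=cv2.cvtColor(f["image"],cv2.COLOR_RGB2GRAY)
    for dx in(-4,0,4):print(n,dx,c[P[1]-14:P[1]+46,P[0]+dx].tolist()[::1])
E
```

```text
[260.5 143.1]
[260.4 139.1]
[260.8 170.7]
2 -4 [124, 124, 129, 153, 172, 178, 179, 182, 184, 190, 190, 192, 186, 181, 182, 180, 179, 172, 125, 78, 66, 67, 65, 67, 67, 66, 67, 65, 70, 66, 63, 66, 65, 67, 68, 68, 67, 67, 69, 67, 66, 68, 67, 71, 76, 132, 200, 229, 230, 182, 110, 71, 57, 50, 50, 46, 48, 47, 52, 49]
2 0 [127, 158, 173, 178, 179, 181, 184, 185, 190, 191, 195, 191, 185, 180, 179, 180, 181, 177, 150, 106, 73, 72, 71, 72, 74, 68, 71, 69, 72, 71, 72, 72, 74, 66, 73, 73, 73, 73, 71, 75, 67, 70, 69, 73, 72, 74, 114, 207, 233, 231, 196, 129, 78, 57, 52, 52, 51, 50, 51, 51]
2 4 [180, 180, 177, 179, 182, 183, 189, 190, 192, 195, 198, 194, 182, 180, 180, 181, 179, 175, 148, 100, 71, 72, 69, 71, 69, 71, 72, 72, 69, 74, 73, 76, 74, 69, 74, 71, 74, 73, 74, 74, 71, 69, 72, 75, 71, 78, 126, 212, 233, 234, 231, 184, 121, 71, 53, 50, 52, 46, 50, 49]
3 -4 [122, 125, 129, 155, 176, 182, 183, 184, 188, 190, 192, 195, 187, 185, 185, 183, 180, 175, 126, 79, 67, 69, 68, 68, 67, 66, 64, 68, 67, 68, 67, 70, 69, 67, 70, 64, 69, 65, 68, 66, 68, 70, 67, 67, 81, 136, 203, 232, 234, 182, 115, 75, 55, 4
[... 671 characters left out ...]
72, 73, 73, 73, 74, 72, 74, 74, 73, 72, 70, 73, 76, 74, 71, 71, 72, 72, 71, 72, 84, 145, 215, 239, 242, 211, 137, 85, 55, 55, 55, 55, 59, 55, 58, 56, 56, 53, 55, 59]
4 0 [138, 167, 187, 190, 191, 196, 199, 196, 193, 195, 194, 195, 193, 192, 162, 111, 83, 77, 81, 81, 79, 78, 80, 76, 78, 79, 80, 77, 78, 78, 81, 78, 80, 80, 78, 80, 79, 79, 78, 80, 78, 81, 117, 222, 241, 243, 226, 155, 88, 61, 54, 53, 54, 57, 56, 54, 57, 55, 52, 54]
4 4 [190, 189, 193, 192, 194, 197, 198, 198, 197, 194, 197, 196, 195, 191, 152, 101, 82, 79, 76, 79, 78, 77, 77, 77, 75, 77, 75, 78, 80, 76, 77, 79, 78, 80, 79, 79, 76, 80, 78, 78, 77, 83, 126, 223, 242, 244, 242, 224, 152, 87, 63, 53, 53, 52, 55, 55, 54, 56, 52, 60]
```

Both the tumbler's top edge and its rim rose 4 px (14 mm), so the plate is at full lift. The circle fit puts the lever at 1.57 rad.

```bash
python3 -c "
from workcell import ticket;print(ticket.close_job())"
```

```text
the job is handed in; nothing more can be done
None
```

I handed the job in at about 22 s: the tumbler is upside down over the post with its rim on the plate, released while the plate was down, and the gripper is holding the lever straight up at full lift (about 1.57 rad by my measurement; the verdict itself wasn't shown).

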